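# Feed a stud tray past the drop gate of a tray chute

## Task

Feed the white stud tray that stands in the chute into the bay behind the drop gate: press the long bar beside the chute down with one fingertip so that the gate sinks below the chute floor and, holding it down, push the tray from behind with the other fingertip until it is completely past the gate. Then let the bar come back up so that the gate closes behind the tray. Only push the tray, never pinch it or lift it, keep it flat on the chute floor, do not ram it against the closed gate, and leave the things lying around alone.

Things in the scene. Friction and masses are not known exactly. Their poses are not given: they have to be found in the camera images.
- chute: Fixed steel tray chute, 350 mm long. Origin on the table under the gate slot, mid lane; +x = direction of travel (away from the robot), +y left, z up. Floor top z = 20 mm, from the mouth at x = -215 to the end stop's buffers at x = 121; 0.6 mm lower beyond the gate slot (x = -6.5 to 6.5). Lane 75 mm wide (78 beyond the gate) between 4 mm side rails, tops at z = 41.
- gate_angle (a joint): Angle of the gate, rad: 0 = shut (up, held by a spring), grows as the bar is pressed down. From 0.27 the blade is below the floor everywhere; bar level at 0.34, limit 0.37. The bar needs about 2 N to start and 5 N when fully down, and springs back when let go.
- gate: The gate: blade and press bar, one rigid steel piece turning about a pin along chute x outside the right rail (chute y = -53, z = 12), where its origin lies. The blade crosses the lane at chute x = -3 to 3; the tray's bay lies beyond. Shut, its upper edge slopes up to the left: 11 mm over the floor at mid lane, 23 mm at the left rail; pressed, it sinks into the floor slot.
- bar_mid (a point): Middle of the press bar's top: a flat rubber-topped bar, 28 x 270 mm, along the chute outside its left rail (chute x = -245 to 25), middle line at y = 66 when pressed, 55 when up. Top z 64 mm when up, 33 at angle 0.27, 25 at 0.34, 21.5 at the limit. Press it anywhere along its length (lever arm 119 mm) and slide along it while pressing.
- bar_near (a point): Point on the top middle line of the press bar, 10 mm from its end nearest the mouth of the chute; moves with the bar.
- bar_far (a point): Point on the top middle line of the press bar, 10 mm from its far end; moves with the bar.
- stud_tray: White tray of dark studs, 70 mm wide (its x), 104 long (its y), walls 24 high, studs 33; 0.2 kg, loose. Origin at the centre of its underside, rear end 52 mm behind it. Stands on the chute floor before the gate, +y in the direction of travel, 5 mm side play in all. It slides with some friction and stops when no longer pushed.
- oil_dropper: Brown dropper bottle, 34 mm diameter, 112 mm high, standing on the table at the robot's right; bystander. Origin at the centre of its underside.
- tweezers: Steel tweezers, 130 mm long, 9 mm high, lying on the table in front of the chute's right side; bystander. Origin at the centre of the underside.
- tape_black: Roll of black tape, 59 mm diameter, 19 mm high, lying on the table at the left front; bystander. Origin at the centre of the underside.

How it is judged:
By the outcome, as a careful person would: the job done as asked, in the order asked, and still so for the second after the job is handed in, with the robot touching nothing.
It also fails if it takes over 38 s, if anything falls off the work surface, if the arm or the gripper's body presses on something with over 40 N, if the wrist force passes 120 N, or if a joint passes its speed limit or range.

## Robot

A 7-joint arm with a two-finger parallel gripper is mounted at the origin on a cart in front of the work surface, level with it; the furniture and walls round the work are solid. World frame = base frame: x ahead of the robot, y to its left, z up, the work surface at z = 0. Lengths are in m, angles in rad, forces in N, time in s.
With the tool pointing down it reaches from about 0.4 to 0.875 m from the base axis. Payload 19.3 kg.
Tool frame: the origin (TCP) lies midway between the tips of the shut fingers; the grasp point (between the pads) lies 19 mm behind it; z points along the fingers, y is the line along which they close (so a half turn about z gives the same grasp; the last joint's range is limited). The gripper opens to 85 mm and grips with 20 to 120 N. Pads are 22 mm wide; open, the fingers measure 114 mm over their backs; the gripper's body (76 mm by 85 mm) begins 54 mm behind the grasp point. The pads swing forward as they close: fully open they stand 13 mm farther back than shut.
Start: joints at [1.168, 0.521, -0.036, 1.599, 0.021, 1.021, -0.113], TCP at [0.204, -0.591, 0.231] pointing down, gripper open.
Joint ranges: [-2.91, 2.91], [-0.3, 2.13], [-1.5, 1.42], [0.17, 2.43], [-1.26, 4.41], [0.16, 1.93], [-2.52, 2.52]. Speed limits (rad/s): [1.89, 1.89, 2.39, 2.39, 3.01, 3.01, 3.01].

## Interface

Orientations are given as [roll, pitch, yaw] about the fixed x, y, z axes, in that order (R = Rz(yaw) Ry(pitch) Rx(roll)).
In Python, from workcell import * gives the robot as it stands. The module is installed in compiled form; this text tells all that it offers.
- The arm moves only by the tool play_rows, never from a script. Its argument "deltas" is a list of rows, each a list of 7 numbers: the shift along the tool's x, y, z in units of 500 mm (1.0 is 500 mm), then the turn, a rotation vector about the tool's x, y, z in units of 120 degrees (1.0 is 120 degrees), then the closure, from 0 (fully open) to 1 (shut). A call has 1 to 10 rows; each row is the pose to reach, as a shift and turn from the pose commanded when the call began, along the tool's axes at that moment; what a row does not reach only later rows make up. A row lasts 1/10 s, in which the tool goes at most 50 mm and 8.59 degrees, less where a joint would pass 70% of its speed; a pose out of reach is approached as far as the arm can. A call with a number of a shift or a turn outside -1 to 1 is refused whole. A call with a gripper value outside its range is refused whole. The fingers move at their own pace and stop on an object; "newtons" is the grip in N (left out, the last holds). Time passes only in rows, so rows that repeat a pose let the fingers close. It gives the time, the measured TCP pose, the force, the opening and the grip force at its end, in the units of the state.
- observe(): the state, without advancing time (a new reading comes with each control period).
- grab_frame(name): name is "side" or "top" or "wrist"; returns the picture (420x560x3 uint8, red, green, blue); there is no depth.
- get_calibration(name): a dict with "fovy" (degrees; the focal length in pixels is half the picture's height over the tangent of half this angle, whatever the lens; pixels are square), "cx", "cy" (the principal point, pixels), "xyz" and "rotation" of the camera in the world. Camera axes: x right, y down, z forward; pixel columns grow to the right and rows downward; lengths in m; the calibration is good to about 2 mm. A picture is of the moment at which its call begins: read the wrist's pose just before it. get_calibration takes no time and is no camera call; for the wrist camera it gives the pose at the moment of the call.
- job_done(): hands the job in; it is judged then, once.
The state is a dict: "clock": time; "qpos": joint angles; "qd": joint speeds; "joint_efforts": joint torques, N m; "position": TCP position; "tool_rot": TCP orientation; "force": force on the tool from outside, world axes, zero at the start; "moment": the same for the moment, N m; "grip_width": finger opening in m; "finger_force": force on a finger pad.
Only numpy, scipy, OpenCV 4.12 (cv2) and the standard library are available. Lean on these libraries where they do the work, as an engineer would, in place of code of your own. Each camera call takes 0.05 s, during which the arm holds its last target. There are 200 camera calls.

## Working session

There is one attempt and no reset: what is moved stays moved. The work goes in short steps, Python scripts to look and compute and a tool call to move; the robot and the scene stay as the last step left them, time stands still between calls to the robot, and variables do not carry over. Pictures are saved under pics/ and viewed, at most 11 in all, crops included, and the job is handed in when it is done.

Besides the shell and the picture viewer there is one more tool, called after ">>>" as name(argument=value, ...), one argument or row to a line, values as JSON. play_rows: Moves the arm, as the interface text tells. Its arguments: {"type":"object","properties":{"deltas":{"type":"array"},"newtons":{"type":"number"}},"required":["deltas"]}

```bash
mkdir -p pics
python3 - <<'E'
from workcell import *
import cv2
print(observe())
for n in("side","top"):
    c=get_calibration(n);print(n,c)
    cv2.imwrite(f"pics/{n}0.png",grab_frame(n)[:,:,::-1])
E
```

```text
{'clock': 0.0, 'qpos': array([ 1.16779138,  0.52198346, -0.03631521,  1.60002823,  0.02117912,
        1.02111497, -0.11281652]), 'qd': array([-1.20018619e-03,  4.72010448e-04,  1.34420786e-03,  9.08977904e-04,
        1.40499044e-03, -5.92312354e-04,  3.70096717e-06]), 'joint_efforts': array([-1.29167769e-03, -9.27110124e+01,  1.97908513e+00, -3.69938850e+01,
        1.78282714e-02,  8.19663866e-03, -6.89791341e-05]), 'position': array([ 0.20403097, -0.59038422,  0.23073766]), 'tool_rot': array([-3.14044514e+00,  7.20087235e-05,  3.32757364e-01]), 'force': array([ 0.16734407, -0.20668201,  0.20880752]), 'moment': array([ 0.0325163 , -0.00022422,  0.01469604]), 'finger_force': 0.0, 'grip_width': 0.0854352380315236}
side {'fovy': 46.9881946684669, 'cx': 277.6084867899754, 'cy': 211.51292792369853, 'xyz': array([0.43796881, 1.10884109, 0.84401396]), 'rotation': array([-2.22330679, -0.00499024, -3.03894525])}
top {'fovy': 57.58413698969875, 'cx': 281.6533238712939, 'cy': 211.93350215839436, 'xyz': array([0.49285102, 0.1153554 , 0.96574275]), 'rotation': array([-3.09920619, -0.02978668, -1.58249081])}
```

View pics/side0.png

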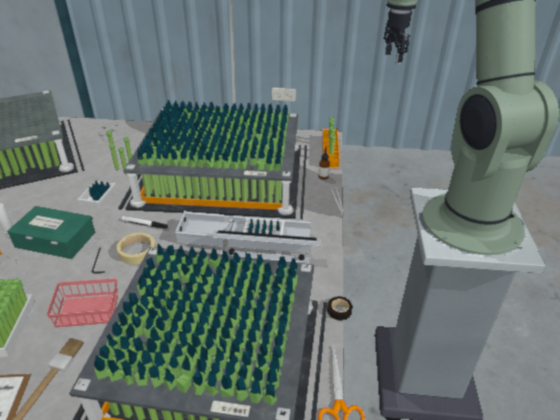

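View pics/top0.png

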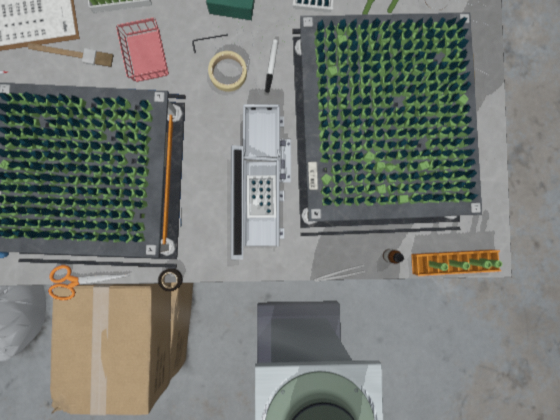

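The side view shows the chute between two tall plant racks. In the top view the chute runs from its mouth at about (262,247) to its end at (262,103). The black bar is at column 237, rows 147–258, the tray at rows 163–217, the tape at (170,280), the tweezers at (342,272) and the dropper at (394,257).

```bash
cat > h.py <<'E'
from workcell import *
import numpy as np, cv2
from scipy.spatial.transform import Rotation as R
def ray(c,u,v):
    f=210/np.tan(np.radians(c["fovy"])/2)
    return R.from_euler('xyz',c["rotation"]).apply([(u-c["cx"])/f,(v-c["cy"])/f,1.])
def onz(c,u,v,z):
    d=ray(c,u,v);return c["xyz"]+d*(z-c["xyz"][2])/d[2]
def tri(c1,p1,c2,p2):
    a,b=ray(c1,*p1),ray(c2,*p2)
    s=np.linalg.lstsq(np.c_[a,-b],c2["xyz"]-c1["xyz"],rcond=None)[0]
    P,Q=c1["xyz"]+s[0]*a,c2["xyz"]+s[1]*b
    return (P+Q)/2,np.linalg.norm(P-Q)
def proj(c,p):
    f=210/np.tan(np.radians(c["fovy"])/2)
    q=R.from_euler('xyz',c["rotation"]).inv().apply(np.array(p)-c["xyz"])
    return q[0]/q[2]*f+c["cx"],q[1]/q[2]*f+c["cy"]
E
python3 - <<'E'
from h import *
t,s=get_calibration("top"),get_calibration("side")
print("base",proj(t,[0,0,0]))
# dark bar
im=cv2.imread("pics/top0.png");m=(im.max(2)<60).astype(np.uint8);m[:, :225]=0;m[:,250:]=0;m[:130]=0;m[265:]=0
n,l,st,ce=cv2.connectedComponentsWithStats(m);i=1+st[1:,4].argmax();print(st[i],ce[i])
print(cv2.minAreaRect(np.argwhere(l==i)[:,::-1].astype(np.float32)))
for p in[(237,148),(237,257)]:print("bar end",onz(t,*p,.064))
for n,a,b in[("rackL corner",(153,250),(290,412)),("rackR corner",(316,214),(290,168))]:print(n,tri(t,a,s,b))
cv2.imwrite("pics/top0c.png",cv2.resize(im[92:282,160:320],None,fx=3.1,fy=3.1,interpolation=cv2.INTER_CUBIC))
E
```

```text
base (np.float64(318.8855326361743), np.float64(426.5777882004829))
[234 150   7 104 623] [237.47672552 201.97913323]
((237.0, 201.5), (103.0, 6.0), 90.0)
bar end [0.68365242 0.19220894 0.064     ]
bar end [0.42620182 0.19394875 0.064     ]
rackL corner (array([ 0.44831945,  0.48134954, -0.23542057]), np.float64(0.03810078133053019))
rackR corner (array([0.51778008, 0.01742607, 0.1545556 ]), np.float64(0.008073490201231296))
```

View pics/top0c.png

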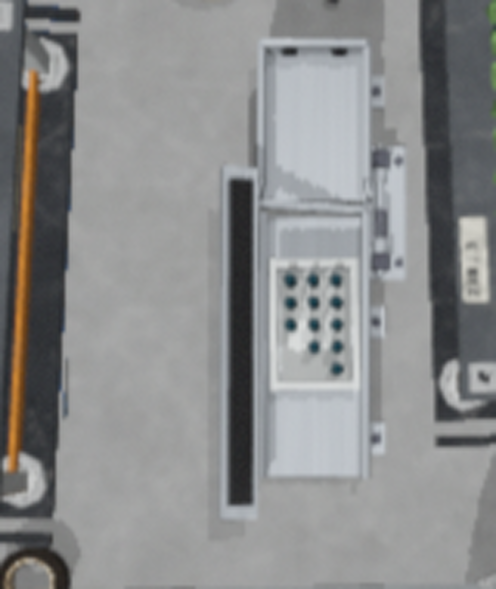

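Crop of the top view: bar outline at columns 223–257, rows 167–518. Tray top at (270–358, 260–390). Lane mouth at row 478, gate at about row 207, chute end at row 40. The way to the mouth is clear.

Run:
```python
from h import *
t=get_calibration("top")
g=lambda u,v,z:onz(t,160+(u+.5)/3.1-.5,92+(v+.5)/3.1-.5,z)[:2].round(4)
print("bar far",g(240.5,167,.064),"near",g(240,518,.064))
print("tray rear",g(272,390,.044),g(358,390,.044),"front",g(270,260,.044),g(354,260,.044))
print("mouth L,R",g(262,478,.041),g(368,478,.041),"end",g(258,40,.041),g(369,40,.041))
print("gate",g(262,205,.043),g(362,213,.022))
o=observe();print(o["position"],R.from_euler('xyz',o["tool_rot"]).as_matrix().round(3))
```

```text
bar far [0.6896 0.1916] near [0.4221 0.1938]
tray rear [0.5192 0.1701] [0.5184 0.1033] front [0.6206 0.1708] [0.6201 0.1053]
mouth L,R [0.451  0.1785] [0.4499 0.0962] end [0.7955 0.1791] [0.7953 0.0915]
gate [0.6641 0.1768] [0.661  0.0982]
[ 0.20405098 -0.59046517  0.23080106] [[ 0.945  0.327 -0.   ]
 [ 0.327 -0.945  0.001]
 [-0.    -0.001 -1.   ]]
```

>>> play_rows(
  deltas=[
    [0, 0, -0.1, 0, 0, 0, 0.41],
    [0.05, -0.04, -0.2, 0, 0, 0.03, 0.41],
    [0.12, -0.1, -0.28, 0, 0, 0.06, 0.41],
    [0.2, -0.16, -0.3, 0, 0, 0.09, 0.41],
    [0.28, -0.23, -0.3, 0, 0, 0.12, 0.41],
    [0.36, -0.29, -0.3, 0, 0, 0.16, 0.41],
    [0.45, -0.36, -0.3, 0, 0, 0.162, 0.41],
    [0.53, -0.43, -0.3, 0, 0, 0.162, 0.41],
    [0.61, -0.5, -0.3, 0, 0, 0.162, 0.41],
    [0.7, -0.57, -0.3, 0, 0, 0.162, 0.41],
  ],
)

```text
clock: 1.1
position: [0.4204, -0.2401, 0.3813]
tool_rot: [3.141, 0.0, -0.007]
force: [1.0, -1.4, 0.1]
grip_width: 0.0502
finger_force: 0.0
```

>>> play_rows(
  deltas=[
    [0.01, -0.1, 0, 0, 0, 0, 0.41],
    [0.02, -0.2, 0, 0, 0, 0, 0.41],
    [0.03, -0.3, 0, 0, 0, 0, 0.41],
    [0.04, -0.4, 0, 0, 0, 0, 0.41],
    [0.05, -0.5, 0, 0, 0, 0, 0.41],
    [0.06, -0.6, 0, 0, 0, 0, 0.41],
    [0.08, -0.7, 0.05, 0, 0, 0, 0.41],
    [0.086, -0.752, 0.15, 0, 0, 0, 0.41],
    [0.086, -0.752, 0.24, 0, 0, 0, 0.41],
    [0.086, -0.752, 0.24, 0, 0, 0, 0.41],
  ],
)

```text
clock: 2.1
position: [0.4631, 0.1338, 0.2571]
tool_rot: [3.14, 0.007, -0.004]
force: [-0.8, -1.3, 0.5]
grip_width: 0.0504
finger_force: 0.0
```

Run:
```python
from h import *
o=observe();print(o["clock"],o["position"],o["tool_rot"],o["force"])
print(get_calibration("wrist"))
for n in("wrist","top"):cv2.imwrite(f"pics/{n}1.png",grab_frame(n)[:,:,::-1])
```

```text
2.1 [0.46307937 0.13381483 0.25708812] [ 3.1400565   0.00712482 -0.0042434 ] [-0.75093314 -1.27546457  0.50679177]
{'fovy': 62.70160274693321, 'cx': 276.77618312257016, 'cy': 208.5876672698266, 'xyz': array([0.54241396, 0.13292569, 0.39842297]), 'rotation': array([ 2.82325064e+00, -6.12763183e-04, -1.57525928e+00])}
```

View pics/wrist1.png

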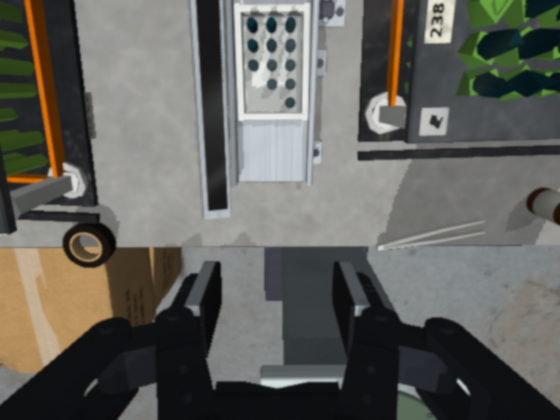

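The wrist view shows the bar's near end at (217,217). The tray's rear edge is at row 120, columns 237–307, and the mouth at row 183, columns 233–312.

Run:
```python
from h import *
o=observe();print(o["clock"],o["position"],o["tool_rot"])
c={'fovy': 62.7016, 'cx': 276.776, 'cy': 208.588, 'xyz': np.array([0.54241396, 0.13292569, 0.39842297]), 'rotation': np.array([ 2.82325064e+00, -6.12763183e-04, -1.57525928e+00])}
for n,u,v,z in[("bar near",217,217,.064),("bar up",207,20,.064),("tray rear L",237,119,.044),("R",307.5,119,.044),("mouth L",234,184,.041),("mouth R",312,184,.041),("rail R top",321,20,.041),("lane L",240,181,.02),("lane R",305,181,.02)]:print(n,onz(c,u,v,z)[:2].round(4))
```

```text
2.2 [0.46518915 0.13325044 0.26128521] [ 3.14101332e+00  2.11928175e-03 -6.47724351e-03]
bar near [0.4234 0.1948]
bar up [0.6043 0.1928]
tray rear L [0.5199 0.1725]
R [0.5195 0.1022]
mouth L [0.4525 0.1787]
mouth R [0.4521 0.0955]
rail R top [0.6081 0.0915]
lane L [0.4506 0.1745]
lane R [0.4503 0.1013]
```

>>> play_rows(
  deltas=[
    [0.027, -0.036, 0.06, 0, 0, 0, 0.41],
    [0.054, -0.072, 0.12, 0, 0, 0, 0.41],
    [0.054, -0.072, 0.18, 0, 0, 0, 0.41],
    [0.054, -0.072, 0.24, 0, 0, 0, 0.41],
    [0.054, -0.072, 0.29, 0, 0, 0, 0.41],
    [0.054, -0.072, 0.33, 0, 0, 0, 0.41],
    [0.054, -0.072, 0.35, 0, 0, 0, 0.41],
    [0.054, -0.072, 0.352, 0, 0, 0, 0.41],
    [0.054, -0.072, 0.352, 0, 0, 0, 0.41],
    [0.054, -0.072, 0.352, 0, 0, 0, 0.41],
  ],
)

```text
clock: 3.2
position: [0.4936, 0.1696, 0.0867]
tool_rot: [-3.141, -0.002, -0.007]
force: [0.3, -0.3, -1.2]
grip_width: 0.0505
finger_force: 0.0
```

Run:
```python
from h import *
for n in("wrist",):
  im=grab_frame(n);c=get_calibration(n)
  cv2.imwrite(f"pics/{n}2.png",im[:,:,::-1])
o=observe();print(o["clock"],o["position"],o["tool_rot"],o["force"],o["grip_width"])
y=o["position"]
for dy in(.025,.0395,-.025,-.0395):print(proj(c,[y[0],y[1]+dy,y[2]]))
```

```text
3.25 [0.4934261  0.16956765 0.08648354] [-3.14115263e+00 -1.69324237e-03 -6.93717230e-03] [0.3043677  0.43442019 0.10687561] 0.050448519475344976
(np.float64(221.31405695277192), np.float64(276.3363161387608))
(np.float64(189.9436737036535), np.float64(276.5143572468728))
(np.float64(329.640074224078), np.float64(275.7215170144026))
(np.float64(361.0988571612294), np.float64(275.5429741980938))
```

View pics/wrist2.png

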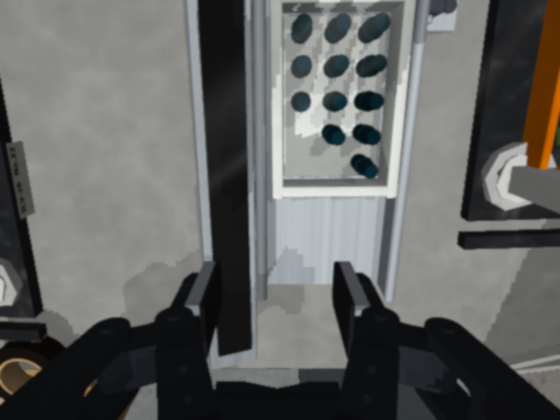

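>>> play_rows(
  deltas=[
    [0, 0.008, 0.01, 0, 0, 0, 0.41],
    [0, 0.008, 0.02, 0, 0, 0, 0.41],
    [0, 0.008, 0.025, 0, 0, 0, 0.41],
    [0, 0.008, 0.03, 0, 0, 0, 0.41],
    [0, 0.008, 0.035, 0, 0, 0, 0.41],
    [0, 0.008, 0.04, 0, 0, 0, 0.41],
    [0, 0.008, 0.04, 0, 0, 0, 0.41],
  ],
)

```text
clock: 3.95
position: [0.4925, 0.1655, 0.0649]
tool_rot: [3.141, 0.0, -0.006]
force: [0.5, 0.1, 0.6]
grip_width: 0.0504
finger_force: 0.0
```

>>> play_rows(
  deltas=[
    [0, 0, 0.01, 0, 0, 0, 0.41],
    [0, 0, 0.02, 0, 0, 0, 0.41],
    [0, 0, 0.03, 0, 0, 0, 0.41],
    [0, 0, 0.04, 0, 0, 0, 0.41],
    [0, 0, 0.05, 0, 0, 0, 0.41],
    [0, 0, 0.06, 0, 0, 0, 0.41],
    [0, 0, 0.07, 0, 0, 0, 0.41],
    [0, 0, 0.07, 0, 0, 0, 0.41],
  ],
)

```text
clock: 4.75
position: [0.4926, 0.1658, 0.0297]
tool_rot: [-3.141, 0.0, -0.006]
force: [0.4, 2.4, 5.1]
grip_width: 0.0504
finger_force: 2.6
```

Run:
```python
from h import *
for n in("wrist","top","side"):
  cv2.imwrite(f"pics/{n}3.png",grab_frame(n)[:,:,::-1])
o=observe();print(o["clock"],o["position"],o["force"],o["moment"])
im=cv2.imread("pics/side3.png");jm=cv2.imread("pics/top3.png")
a=cv2.resize(im[195:275,160:330],None,fx=4.5,fy=4.5,interpolation=cv2.INTER_CUBIC)[:300]
b=cv2.resize(cv2.rotate(jm[95:265,220:300],cv2.ROTATE_90_CLOCKWISE),None,fx=4.5,fy=4.5,interpolation=cv2.INTER_CUBIC)[:300]
cv2.imwrite("pics/c3.png",np.vstack([a,b]))
```

```text
4.9 [0.49266924 0.16564567 0.0303115 ] [0.41688208 2.04911262 4.15924079] [0.71152242 0.06120775 0.01279948]
```

View pics/c3.png

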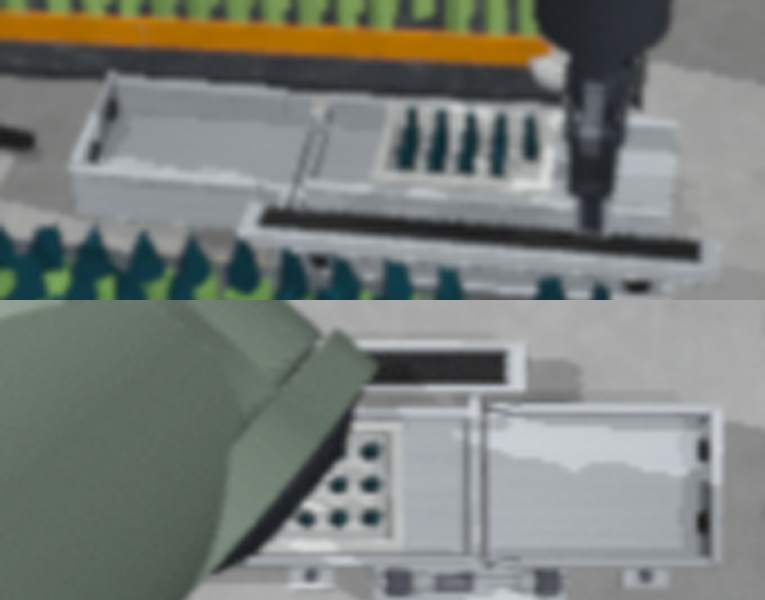

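View pics/wrist3.png

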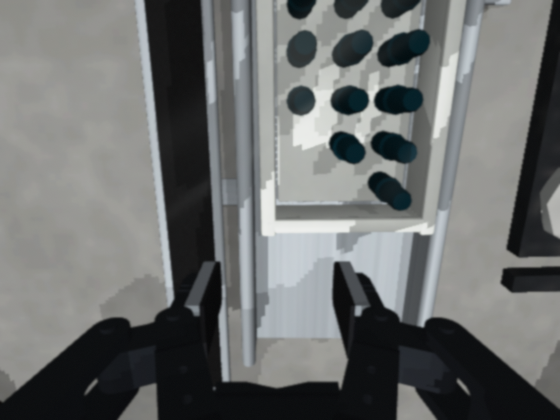

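The gate blade now looks sunk level with the slot at composite (475,480). The bar is down, and the pushing finger stands in the lane behind the tray, whose rear edge is at row 228 in the wrist view. I'll check the bar height by triangulation.

Run:
```python
from h import *
t,s=get_calibration("top"),get_calibration("side")
print(tri(t,(234.7,147.3),s,(215.3,243.4)))
# reference: near end, side only, assuming x,y known -> expected pixels for several z
for z,y in((.021,.203),(.025,.2025),(.033,.201)):print(z,proj(s,[.6895,y,z]),proj(t,[.6895,y,z]),proj(s,[.422,y+.002,z]))
```

```text
(array([0.68972117, 0.20038183, 0.03122589]), np.float64(0.005159700158326613))
0.021 (np.float64(214.4705874407946), np.float64(246.90985540332906)) (np.float64(234.13108079614304), np.float64(149.31377147014032)) (np.float64(319.1801001314691), np.float64(255.09656085381624))
0.025 (np.float64(214.39440002111303), np.float64(245.60540497742605)) (np.float64(234.18119648422896), np.float64(148.9794980356557)) (np.float64(319.2782961330802), np.float64(253.78156274314637))
0.033 (np.float64(214.28176025663157), np.float64(242.8549093924276)) (np.float64(234.48723183210416), np.float64(148.30133666985154)) (np.float64(319.48247105461786), np.float64(251.00455005620893))
```

>>> play_rows(
  deltas=[
    [0, 0, 0.004, 0, 0, 0, 0.41],
    [0, 0, 0.008, 0, 0, 0, 0.41],
    [0, 0, 0.011, 0, 0, 0, 0.41],
    [0, 0, 0.011, 0, 0, 0, 0.41],
    [0, 0, 0.011, 0, 0, 0, 0.41],
  ],
)

```text
clock: 5.4
position: [0.4928, 0.166, 0.025]
tool_rot: [-3.141, -0.0, -0.006]
force: [-0.5, 4.3, 5.9]
grip_width: 0.0502
finger_force: 2.9
```

>>> play_rows(
  deltas=[
    [0.01, 0, 0, 0, 0, 0, 0.41],
    [0.02, 0, 0, 0, 0, 0, 0.41],
    [0.03, 0, 0, 0, 0, 0, 0.41],
    [0.04, 0, 0, 0, 0, 0, 0.41],
    [0.05, 0, 0, 0, 0, 0, 0.41],
    [0.06, 0, 0, 0, 0, 0, 0.41],
    [0.07, 0, 0, 0, 0, 0, 0.41],
    [0.08, 0, 0, 0, 0, 0, 0.41],
    [0.09, 0, 0, 0, 0, 0, 0.41],
    [0.1, 0, 0, 0, 0, 0, 0.41],
  ],
)

```text
clock: 6.4
position: [0.5417, 0.1646, 0.0246]
tool_rot: [3.14, 0.002, -0.006]
force: [-5.7, 0.1, 6.8]
grip_width: 0.0503
finger_force: 4.0
```

Run:
```python
from h import *
o=observe();print(o["clock"],o["position"],o["force"],o["moment"])
cv2.imwrite(f"pics/wrist4.png",grab_frame("wrist")[:,:,::-1])
```

```text
6.4 [0.54165057 0.16462883 0.02457759] [-5.71303     0.12907444  6.77085796] [0.10318414 1.42552524 0.0228283 ]
```

View pics/wrist4.png

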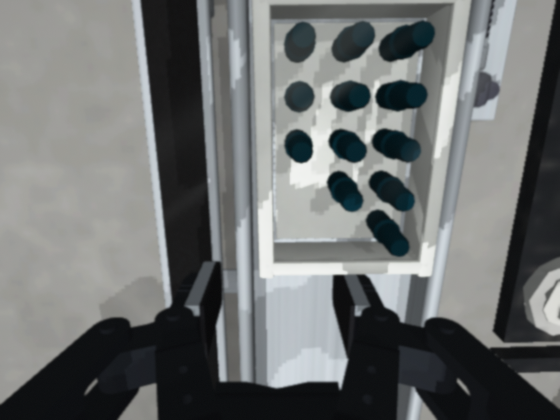

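The tray is straight in the lane, with its rear edge at row 275 in contact with the pushing finger. I'll keep pushing.

>>> play_rows(
  deltas=[
    [0.015, 0, 0, 0, 0, 0, 0.41],
    [0.03, 0, 0, 0, 0, 0, 0.41],
    [0.045, 0, 0, 0, 0, 0, 0.41],
    [0.06, 0, 0, 0, 0, 0, 0.41],
    [0.075, 0, 0, 0, 0, 0, 0.41],
    [0.09, 0, 0, 0, 0, 0, 0.41],
    [0.105, 0, 0, 0, 0, 0, 0.41],
    [0.12, 0, 0, 0, 0, 0, 0.41],
    [0.135, 0, 0, 0, 0, 0, 0.41],
    [0.15, 0, 0, 0, 0, 0, 0.41],
  ],
)

```text
clock: 7.45
position: [0.6167, 0.1642, 0.0245]
tool_rot: [3.14, 0.002, -0.006]
force: [-6.6, -0.4, 7.2]
grip_width: 0.0502
finger_force: 3.7
```

>>> play_rows(
  deltas=[
    [0.012, 0, 0, 0, 0, 0, 0.41],
    [0.024, 0, 0, 0, 0, 0, 0.41],
    [0.036, 0, 0, 0, 0, 0, 0.41],
    [0.048, 0, 0, 0, 0, 0, 0.41],
    [0.06, 0, 0, 0, 0, 0, 0.41],
    [0.07, 0, 0, 0, 0, 0, 0.41],
    [0.08, 0, 0, 0, 0, 0, 0.41],
    [0.09, 0, 0, 0, 0, 0, 0.41],
    [0.09, 0, 0, 0, 0, 0, 0.41],
  ],
)

```text
clock: 8.35
position: [0.6624, 0.1639, 0.0245]
tool_rot: [3.141, 0.001, -0.007]
force: [-0.8, -0.4, 4.8]
grip_width: 0.0505
finger_force: 2.7
```

Run:
```python
from h import *
o=observe();print(o["clock"],o["position"],o["force"],o["moment"])
w,s=grab_frame("wrist"),grab_frame("side")
cv2.imwrite("pics/c5.png",np.vstack([cv2.resize(w[:,:,::-1],(400,300)),cv2.resize(s[195:270,165:265,::-1],(400,300),interpolation=cv2.INTER_CUBIC)]))
```

```text
8.35 [0.66243589 0.16394586 0.02452419] [-0.81760873 -0.36604144  4.75003755] [0.05914452 0.13318937 0.0345454 ]
```

View pics/c5.png

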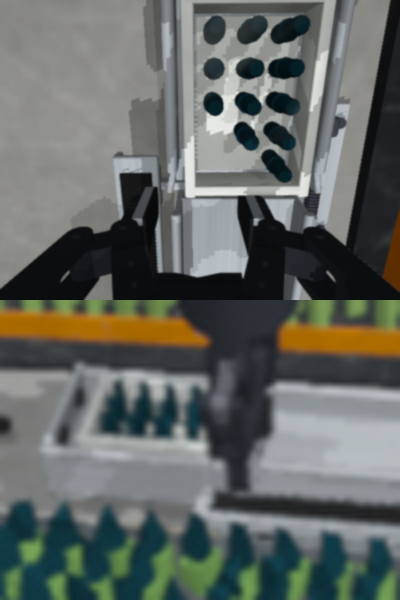

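The tray is beyond the gate's slot line, with its rear edge at wrist row ~275 in full scale, and the bar is still held down. I'll compute how far past the gate it is.

Run:
```python
from h import *
c=get_calibration("wrist");o=observe();print(o["position"])
for u,v in((260,274),(347,274),(430,274)):print(onz(c,u,v,.0434))
t=get_calibration("top")
# end stop inner face/gate slot from first top crop for reference
g=lambda u,v,z:onz(t,160+(u+.5)/3.1-.5,92+(v+.5)/3.1-.5,z)[:2].round(4)
print(g(310,48,.03),g(310,208,.03))
```

```text
[0.66243769 0.16390541 0.0246725 ]
[0.673753   0.16992855 0.0434    ]
[0.67351484 0.1351454  0.0434    ]
[0.67328766 0.10196607 0.0434    ]
[0.7925 0.1385] [0.6638 0.1397]
```

>>> play_rows(
  deltas=[
    [0.004, 0, 0, 0, 0, 0, 0.41],
    [0.008, 0, 0, 0, 0, 0, 0.41],
    [0.009, 0, 0, 0, 0, 0, 0.41],
    [0.009, 0, 0, 0, 0, 0, 0.41],
    [0.009, 0, 0, 0, 0, 0, 0.41],
  ],
)

```text
clock: 8.95
position: [0.6662, 0.164, 0.0245]
tool_rot: [3.141, 0.002, -0.007]
force: [-4.1, -0.4, 6.4]
grip_width: 0.0506
finger_force: 3.2
```

>>> play_rows(
  deltas=[
    [-0.01, 0, 0, 0, 0, 0, 0.41],
    [-0.025, 0, 0, 0, 0, 0, 0.41],
    [-0.04, 0, 0, 0, 0, 0, 0.41],
    [-0.06, 0, 0, 0, 0, 0, 0.41],
    [-0.08, 0, 0, 0, 0, 0, 0.41],
    [-0.1, 0, 0, 0, 0, 0, 0.41],
    [-0.12, 0, 0, 0, 0, 0, 0.41],
    [-0.13, 0, 0, 0, 0, 0, 0.41],
    [-0.13, 0, 0, 0, 0, 0, 0.41],
  ],
)

```text
clock: 9.85
position: [0.6018, 0.1644, 0.0251]
tool_rot: [3.141, -0.0, -0.007]
force: [-2.4, 1.3, 5.8]
grip_width: 0.0504
finger_force: 2.7
```

Run:
```python
from h import *
o=observe();c=get_calibration("wrist");print(o["clock"],o["position"],o["force"])
cv2.imwrite("pics/w6.png",grab_frame("wrist")[:,:,::-1])
for x in(.66,.6665,.673,.6775,.682):print(x,proj(c,[x,.137,.0434]),proj(c,[x,.137,.02]))
```

```text
9.85 [0.60184402 0.16437976 0.02508615] [-2.43524917  1.27641427  5.82432909]
0.66 (np.float64(350.26474652869706), np.float64(156.2304969650371)) (np.float64(339.0778645783058), np.float64(147.31290355080012))
0.6665 (np.float64(351.3404438024219), np.float64(137.8646797629811)) (np.float64(339.8327791763862), np.float64(131.66344264332855))
0.673 (np.float64(352.45186457690454), np.float64(118.88894069837102)) (np.float64(340.6088338557604), np.float64(115.57574557427014))
0.6775 (np.float64(353.2431829299778), np.float64(105.37844050824708)) (np.float64(341.1589577139338), np.float64(104.17161875695432))
0.682 (np.float64(354.0531228360734), np.float64(91.5500069671885)) (np.float64(341.7199576114141), np.float64(92.54203047367324))
```

View pics/w6.png

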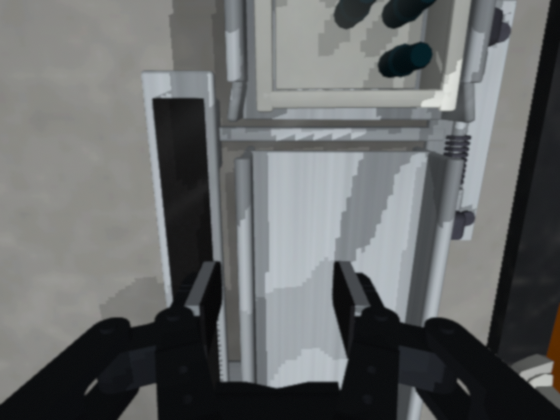

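The tray's rear edge is at row 107, clear of the slot (rows 120–152), and the sunk blade shows at row 132. Now I'll let the bar rise gently.

>>> play_rows(
  deltas=[
    [0, 0, -0.01, 0, 0, 0, 0.41],
    [0, 0, -0.025, 0, 0, 0, 0.41],
    [0, 0, -0.04, 0, 0, 0, 0.41],
    [0, 0, -0.055, 0, 0, 0, 0.41],
    [0, 0, -0.07, 0, 0, 0, 0.41],
    [0, 0, -0.085, 0, 0, 0, 0.41],
    [0, 0, -0.1, 0, 0, 0, 0.41],
    [0, 0, -0.13, 0, 0, 0, 0.41],
    [0, 0, -0.17, 0, 0, 0, 0.41],
    [0, 0, -0.22, 0, 0, 0, 0.41],
  ],
)

```text
clock: 10.9
position: [0.6017, 0.1649, 0.1358]
tool_rot: [3.142, 0.001, -0.006]
force: [0.5, 0.2, -0.3]
grip_width: 0.0503
finger_force: 0.0
```

>>> play_rows(
  deltas=[
    [0, 0, -0.02, 0, 0, 0, 0.41],
    [0, 0, -0.04, 0, 0, 0, 0.41],
    [0, 0, -0.04, 0, 0, 0, 0.41],
    [0, 0, -0.04, 0, 0, 0, 0.41],
  ],
)

```text
clock: 11.3
position: [0.6019, 0.1647, 0.1543]
tool_rot: [3.141, 0.001, -0.007]
force: [-0.4, -0.0, 0.2]
grip_width: 0.0505
finger_force: 0.0
```

Run:
```python
from h import *
o=observe();print(o["clock"],o["position"],o["force"])
w,s=grab_frame("wrist"),grab_frame("side")
cv2.imwrite("pics/c7.png",np.vstack([cv2.resize(w[:,:,::-1],(400,300)),cv2.resize(s[195:270,165:265,::-1],(400,300),interpolation=cv2.INTER_CUBIC)]))
```

```text
11.3 [0.60191872 0.16465355 0.15426207] [-0.37955414 -0.00856561  0.24901468]
```

View pics/c7.png

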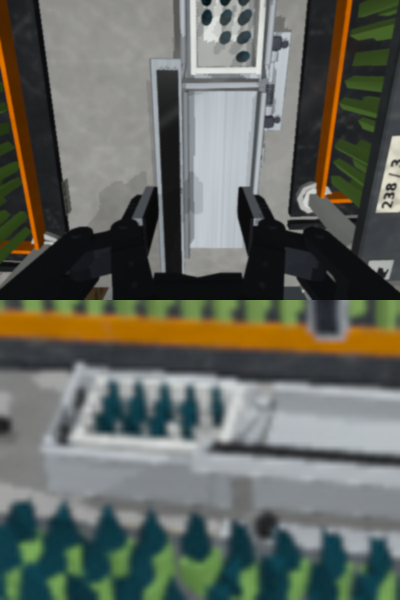

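The bar is back up and the gate stands closed behind the tray, with the blade at wrist row ~83 and the tray's rear edge above it at row ~75. The tray lies flat in the bay and the robot touches nothing.

```bash
python3 -c "
from workcell import *
print(job_done())"
```

```text
the job is handed in; nothing more can be done
None
```

The stud tray is in the bay, flat and fully past the gate, which is closed behind it. The robot was touching nothing when I handed the job in at about 11.4 s.

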